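# Call for a new thread cone and point out what is needed

## Robot

A 6-joint arm with a two-finger parallel gripper is mounted at the origin on the work surface. World frame = base frame: x ahead of the robot, y to its left, z up, the work surface at z = 0. Lengths are in m, angles in rad, forces in N, time in s.
With the tool pointing down it reaches from about 0.4 to 0.825 m from the base axis. Payload 7 kg.
Tool frame: the origin (TCP) lies between the finger pads, 19 mm behind the fingertips; this is the grasp point; z points along the fingers, y is the line along which they close (so a half turn about z gives the same grasp; the last joint's range is limited). The gripper opens to 85 mm and grips with 20 to 120 N. Pads are 22 mm wide; open, the fingers measure 114 mm over their backs; the gripper's body (76 mm by 85 mm) begins 54 mm behind the grasp point. The pads swing forward as they close: fully open they stand 13 mm farther back than shut.
Start: joints at [-0.862, 0.359, 0.012, 0, -1.224, -0.288], TCP at [0.276, -0.616, 0.25] pointing down, gripper open.
Joint ranges: [-3.07, 3.07], [-1.43, 2.12], [-1.02, 1.25], [-3.03, 1.67], [-3.05, -0], [-3.03, 3.03]. Speed limits (rad/s): [2.39, 2.39, 3.01, 3.14, 3.14, 3.14].

## Interface

Orientations are given as a unit quaternion [w, x, y, z].
In Python, from bench import observe, snapshot, calibration, sign_off gives the robot as it stands. The module is installed in compiled form; this text tells all that it offers.
- The arm moves only by the tool play_rows, never from a script. Its argument "deltas" is one flat list of numbers, 5 for each row, row after row: the shift along the world's x, y, z in cm, then the turn about the world's z in degrees, then the opening, from -1 (shut) to 1 (fully open). A call has 1 to 20 rows; each row shifts and turns the commanded pose from where the row before left it; what a row does not reach is not made up. A row lasts 1/10 s, in which the tool goes at most 50 mm and 8.59 degrees, less where a joint would pass 70% of its speed; a pose out of reach is approached as far as the arm can. A call with a gripper value outside its range is refused whole. The fingers move at their own pace and stop on an object; "squeeze" is the grip in N (left out, the last holds). Time passes only in rows, so rows that do not move let the fingers close. It gives the time, the measured TCP pose, the force, the opening and the grip force at its end, in the units of the state.
- observe(): the state, without advancing time (a new reading comes with each control period).
- snapshot(name): name is "scene" or "top"; returns the picture (420x560x3 uint8, red, green, blue); there is no depth.
- calibration(name): a dict with "intrinsics" (3x3 intrinsics, pixels), "view" (4x4, takes a point from world to camera coordinates). Camera axes: x right, y up, looking along -z (the intrinsics and any distortion apply to the point x, -y, -z); pixel columns grow to the right and rows downward; lengths in m; the calibration is good to about 2 mm. A picture is of the moment at which its call begins. calibration takes no time and is no camera call.
- sign_off(): hands the job in; it is judged then, once.
The state is a dict: "time_s": time; "qpos": joint angles; "qd": joint speeds; "effort": joint torques, N m; "tool_pos": TCP position; "eef_rot": TCP orientation; "ft_force": force on the tool from outside, world axes, zero at the start; "moment": the same for the moment, N m; "width": opening from 0.0 (shut) to 1.0 (fully open); "grip_force": force on a finger pad.
Only numpy, scipy, OpenCV 4.12 (cv2) and the standard library are available. Lean on these libraries where they do the work, as an engineer would, in place of code of your own. Each camera call takes 0.05 s, during which the arm holds its last target. There are 200 camera calls.

## Task

Ask a colleague for a refill: press the green call button down and let it come up again, then point down at the nearly used-up red thread cone, fingertips just above its top (1 to 5 cm) and centred over it, for two seconds. Then point in the same way at the top of the bare steel spindle where the new cone is to go, stay there for two seconds and finish still pointing at it. Only point: apart from the button and its box touch nothing, move nothing, and do not bring the fingertips down close over any other cone.

Things in the scene. Friction and masses are not known exactly. Their poses are not given: they have to be found in the camera images.
- call_box: grey call box fixed to the table, 110 x 90 mm and 50 mm high, with a round green push button on top in the middle; origin at the centre of its underside, z up
- call_button_top (a point): centre of the top face of the green push button (36 mm wide), moves down with it; it is pressed straight down from above
- call_button (a joint): travel of the green button in m: 0 up, 0.006 fully down; a spring brings it back, fully down takes about 5 N; it counts as pressed beyond 0.004
- red_low: the nearly used-up RED thread cone: almost used up: thin thread layer only 36 mm wide at the bottom, 27 mm at the top, so the white flange shows all round; 58 mm white base flange, 112 mm tall with a white core tip at the top (16 mm wide, thread ends about 20 mm below it). Stands loose and upright on the table; origin at the centre of its underside, z up.
- red_low_top (a point): centre of the top of the nearly used-up red cone, 112 mm above the table
- bare_stand: the bare thread stand, fixed: dark wooden disc 84 mm wide, 18 mm thick, with an empty upright steel spindle 11 mm in diameter, its top 130 mm above the table; origin at the centre of its underside
- bare_spindle_top (a point): centre of the top of the bare steel spindle
- full_stand: an identical fixed stand that carries a full green thread cone, 130 mm high in all; origin at the centre of its underside; not to be touched or pointed at
- red_full: full RED thread cone: wound full, thread 55 mm wide at the bottom and 43 mm near the top; 58 mm white base flange, 112 mm tall with a white core tip at the top (16 mm wide, thread ends about 20 mm below it). Stands loose and upright on the table; origin at the centre of its underside, z up.
- blue_low: nearly used-up BLUE thread cone: almost used up: thin thread layer only 36 mm wide at the bottom, 27 mm at the top, so the white flange shows all round; 58 mm white base flange, 112 mm tall with a white core tip at the top (16 mm wide, thread ends about 20 mm below it). Stands loose and upright on the table; origin at the centre of its underside, z up.
- blue_full: full BLUE thread cone: wound full, thread 55 mm wide at the bottom and 43 mm near the top; 58 mm white base flange, 112 mm tall with a white core tip at the top (16 mm wide, thread ends about 20 mm below it). Stands loose and upright on the table; origin at the centre of its underside, z up.
- yellow_full: full YELLOW thread cone: wound full, thread 55 mm wide at the bottom and 43 mm near the top; 58 mm white base flange, 112 mm tall with a white core tip at the top (16 mm wide, thread ends about 20 mm below it). Stands loose and upright on the table; origin at the centre of its underside, z up.
- doll: wooden doll in blue and brown clothes lying on its back, 230 mm long along its y (head to +y), 50 mm high; origin under its middle; leave alone
- button_jar: glass jar with a red cap, 64 mm wide, 70 mm tall; origin at the centre of its underside; leave alone
- marker: yellow marker pen with a black cap, 140 mm long along its x, 17 mm thick; origin under its middle; leave alone

How it is judged:
On the way, in this order (a step that is already met when the one before it is completed fails the run):
1. the call button is pressed down (value of joint call_button above 0.004 m), for 0.05 s.
2. with the button up again, the tool point dwells just above the nearly used-up red cone (horizontal distance between the grasp point and red_low_top below 0.025 m and z of the grasp point in the frame of red_low_top between 0.012 and 0.08 m and value of joint call_button below 0.002 m), for 1.5 s.
3. the tool point dwells just above the bare spindle (horizontal distance between the grasp point and bare_spindle_top below 0.025 m and z of the grasp point in the frame of bare_spindle_top between 0.012 and 0.08 m), for 1.5 s.
At the end, for the whole second after the job is handed in: the tool point (TCP) is still within 25 mm sideways of the bare spindle's axis and 12 to 80 mm above its top (closed fingertips up to about 60 mm above it), the button is up, all cones stand upright and every loose thing is within 8 mm of where it stood (all of step 3 and value of joint call_button below 0.002 m and distance of each of red_low, red_full, blue_low, blue_full, yellow_full, doll, button_jar, marker from where it was at the start of the episode below 0.008 m and angle between each of red_low, red_full, blue_low, blue_full, yellow_full's own z axis and vertical below 0.1 rad); the robot touches nothing.
It fails at once if a cone, a stand, the doll, the jar or the marker is touched by the robot (contact force between any of the fingers, the arm and red_low above 0.3 N or contact force between any of the fingers, the arm and red_full above 0.3 N or contact force between any of the fingers, the arm and blue_low above 0.3 N or contact force between any of the fingers, the arm and blue_full above 0.3 N or contact force between any of the fingers, the arm and yellow_full above 0.3 N or contact force between any of the fingers, the arm and doll above 0.3 N or contact force between any of the fingers, the arm and button_jar above 0.3 N or contact force between any of the fingers, the arm and marker above 0.3 N or contact force between any of the fingers, the arm and bare_stand above 0.3 N or contact force between any of the fingers, the arm and full_stand above 0.3 N).
It fails at once if a loose thing is shifted, lifted or carried (more than 8 mm) (distance of any of red_low, red_full, blue_low, blue_full, yellow_full, doll, button_jar, marker from where it was at the start of the episode above 0.008 m).
It fails at once if the tool point comes within 20 mm sideways and 55 mm above the top of a wrong cone (pointing at it) ((horizontal distance between the grasp point and red_full below 0.02 m and z of the grasp point in the frame of red_full below 0.167 m) or (horizontal distance between the grasp point and blue_low below 0.02 m and z of the grasp point in the frame of blue_low below 0.167 m) or (horizontal distance between the grasp point and blue_full below 0.02 m and z of the grasp point in the frame of blue_full below 0.167 m) or (horizontal distance between the grasp point and yellow_full below 0.02 m and z of the grasp point in the frame of yellow_full below 0.167 m) or (horizontal distance between the grasp point and full_stand below 0.02 m and z of the grasp point in the frame of full_stand below 0.185 m)).
It also fails if it takes over 48 s, if anything falls off the work surface, if the arm or the gripper's body presses on something with over 40 N, if the wrist force passes 120 N, or if a joint passes its speed limit or range.

## Working session

There is one attempt and no reset: what is moved stays moved. The work goes in short steps, Python scripts to look and compute and a tool call to move; the robot and the scene stay as the last step left them, time stands still between calls to the robot, and variables do not carry over. Pictures are saved under pics/ and viewed, at most 10 in all, crops included, and the job is handed in when it is done.

Besides the shell and the picture viewer there is one more tool, called after "Emit:" as name(argument=value, ...) on one line, values as JSON. play_rows: Moves the arm, as the interface text tells. Its arguments: {"type":"object","properties":{"deltas":{"type":"array","items":{"type":"number"}},"squeeze":{"type":"number"}},"required":["deltas"]}

```bash
mkdir -p pics; python3 - <<'E'
from bench import *
import cv2,numpy as np
for n in("scene","top"):
    cv2.imwrite(f"pics/{n}0.png",cv2.cvtColor(snapshot(n),cv2.COLOR_RGB2BGR))
    c=calibration(n);print(n,{k:np.round(v,4).tolist() for k,v in c.items()})
s=observe();print(s["time_s"],s["tool_pos"],s["eef_rot"],s["width"])
E
```

```text
scene {'intrinsics': [[400.6603, 0.0, 282.0006], [0.0, 400.6603, 203.1289], [0.0, 0.0, 1.0]], 'view': [[0.4091, 0.9125, 0.0051, -0.1634], [-0.7564, 0.336, 0.5612, 0.3593], [0.5104, -0.2334, 0.8277, -1.2205], [0.0, 0.0, 0.0, 1.0]]}
top {'intrinsics': [[440.937, 0.0, 275.0168], [0.0, 440.937, 203.1854], [0.0, 0.0, 1.0]], 'view': [[-0.0258, -0.9997, -0.0045, -0.0191], [0.9826, -0.0262, 0.1836, -0.5411], [-0.1837, 0.0003, 0.983, -0.9518], [0.0, 0.0, 0.0, 1.0]]}
0.1 [ 0.27553136 -0.61577204  0.24916519] [-2.29843924e-04 -2.08812863e-01  9.77955338e-01  7.01073459e-04] 0.9991166341179435
```

View pics/scene0.png

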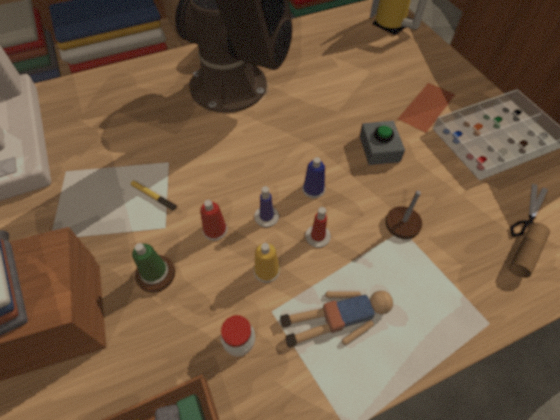

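View pics/top0.png

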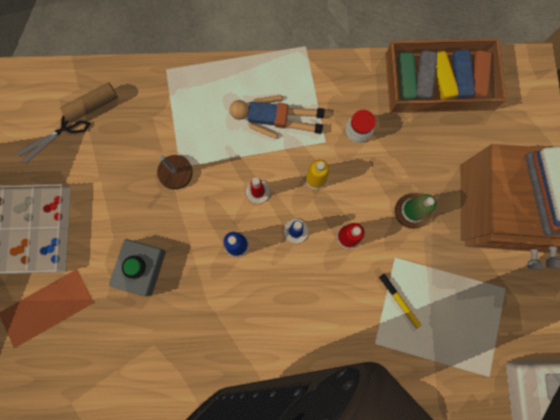

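The scene view shows red_low's tip near (321,211), the spindle tip near (416,195) and the button near (384,132). In the top view they are near (257,183), (169,163) and (133,267). I'll zoom in to refine these.

```bash
python3 - <<'E'
import cv2,numpy as np
s=cv2.imread("pics/scene0.png");t=cv2.imread("pics/top0.png")
def crop(im,x,y):return cv2.resize(im[y:y+50,x:x+50],(264,264),interpolation=cv2.INTER_NEAREST)
a=[crop(s,296,196),crop(s,385,186),crop(s,360,108)];b=[crop(t,233,165),crop(t,150,145),crop(t,108,242)]
cv2.imwrite("pics/crops.png",np.vstack([np.hstack(a),np.hstack(b)]))
for im in(s,t):
    h=cv2.cvtColor(im,cv2.COLOR_BGR2HSV)
    for nm,lo,hi in(("green",(50,120,40),(85,255,255)),("white",(0,0,150),(180,90,255))):
        n,l,st,c=cv2.connectedComponentsWithStats(cv2.inRange(h,lo,hi))
        print(nm,[(np.round(c[i],1).tolist(),int(st[i,4])) for i in range(1,n) if 12<st[i,4]<400 and 100<c[i][1]<300 and 120<c[i][0]<450])
E
```

```text
green [([384.3, 131.6], 118)]
white [([316.7, 158.9], 26), ([161.1, 187.3], 241), ([264.8, 188.3], 32), ([207.4, 201.7], 33), ([321.9, 209.1], 35), ([308.3, 229.6], 18), ([328.2, 231.5], 17), ([138.2, 245.8], 38), ([264.7, 245.5], 37)]
green [([410.1, 209.8], 150), ([131.4, 266.3], 243)]
white [([310.0, 119.5], 121), ([320.0, 165.4], 34), ([255.0, 180.4], 39), ([253.7, 196.6], 129), ([429.7, 200.7], 31), ([288.5, 222.9], 31), ([297.4, 224.6], 33), ([356.3, 230.7], 41), ([231.5, 239.7], 34), ([295.8, 239.5], 84)]
```

View pics/crops.png

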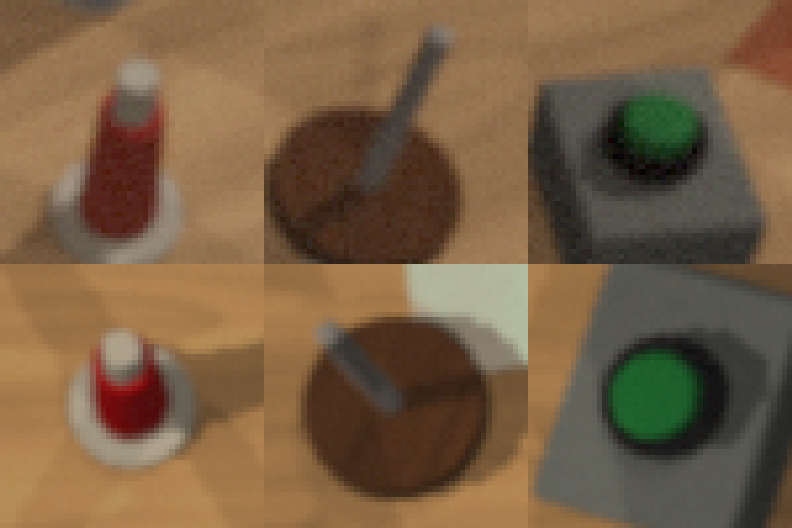

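The crops show red_low's tip face at scene (321.7,209.3) and top (255.2,179.2), and the spindle tip at scene (417.2,192.0) and top (161.6,157.0). The button face is at scene (384.3,130.6) and top (131.4,266.3).

```bash
python3 - <<'E'
from bench import *
import cv2,numpy as np
P=[]
for n in("scene","top"):
    c=calibration(n);P.append(np.array(c["intrinsics"])@np.diag([1,-1,-1])@np.array(c["view"])[:3])
pts={"red_low":((321.7,209.3),(255.2,179.2)),"spindle":((417.2,192),(161.6,157)),"button":((384.3,130.8),(131.4,266.3)),
"blue_low":((264.8,187.5),(297,222.5)),"blue_full":((316.7,158.3),(231.5,239)),"red_full":((207.4,201),(356.3,230)),"yellow":((264.7,245),(320,164.5)),"green":((138.2,245),(429.7,200))}
for k,(a,b) in pts.items():
    X=cv2.triangulatePoints(P[0],P[1],np.array(a,float),np.array(b,float))[:,0];X=X[:3]/X[3]
    e=[np.round((p@np.r_[X,1])[:2]/(p@np.r_[X,1])[2]-q,1).tolist() for p,q in zip(P,(a,b))]
    print(k,X.round(4),round(np.hypot(X[0],X[1]),3),e)
# cross-check: base flange / disc centres from top view on known planes
for k,b,z in(("disc",(175,171.8),.018),("redflange",(257.6,191),.004)):
    H=P[1][:,[0,1,3]].copy();H[:,2]+=P[1][:,2]*z
    x=np.linalg.solve(H,[*b,1]);print(k,(x/x[2])[:2].round(4))
E
```

```text
red_low [0.5814 0.0079 0.116 ] 0.582 [[-0.0, 0.0], [-0.0, -0.0]]
spindle [0.6319 0.2056 0.1299] 0.664 [[0.2, -0.0], [0.1, 0.1]]
button [0.4058 0.2833 0.0666] 0.495 [[-0.1, 0.0], [-0.0, -0.0]]
blue_low [ 0.4848 -0.0786  0.1198] 0.491 [[0.2, -0.0], [0.2, 0.1]]
blue_full [0.4545 0.06   0.1169] 0.458 [[-0.3, 0.0], [-0.2, -0.1]]
red_full [ 0.4663 -0.2017  0.117 ] 0.508 [[-0.0, 0.0], [-0.0, -0.0]]
yellow [ 0.6103 -0.1322  0.1158] 0.624 [[-0.0, 0.0], [-0.0, -0.0]]
green [ 0.5226 -0.3545  0.135 ] 0.631 [[0.1, 0.0], [0.0, 0.0]]
disc [0.6287 0.2028]
redflange [0.5797 0.0076]
```

Emit:
play_rows(deltas=[0, 0, 2, 0, -1, 1.5, 3.5, 0.5, 0, -1, 1.5, 3.5, 0.5, 0, -1, 1.5, 3.5, 0, 0, -1, 1.5, 3.5, 0, 0, -1, 1.5, 3.5, 0, 0, -1, 1.5, 3.5, 0, 0, -1, 1.5, 3.5, 0, 0, -1, 1.5, 3.5, 0, 0, -1, 1.5, 3.5, 0, 0, -1, 1.5, 3.5, 0, 0, -1, 1.5, 3.5, 0, 0, -1, 1.5, 3.5, 0, 0, -1, 1.5, 3.5, 0, 0, -1, 1.5, 3.5, 0, 0, -1, 0, 0, 0, 0, -1])

```text
time_s: 1.7
tool_pos: [0.4869, -0.123, 0.2797]
eef_rot: [0.0, -0.211, 0.978, 0.0]
ft_force: [0.6, -0.5, -0.3]
width: -0.002
grip_force: 0.0
```

Emit:
play_rows(deltas=[-0.6, 3.4, 0, 0, -1, -0.6, 3.4, 0, 0, -1, -0.6, 3.4, 0, 0, -1, -0.7, 3.4, 0, 0, -1, -0.7, 3.4, 0, 0, -1, -0.7, 3.4, 0, 0, -1, -0.7, 3.4, 0, 0, -1, -0.7, 3.4, 0, 0, -1, -0.7, 3.4, 0, 0, -1, -0.7, 3.4, 0, 0, -1, -0.7, 3.4, 0, 0, -1, -0.7, 3.2, 0, 0, -1, 0, 0, -3, 0, -1, 0, 0, -4, 0, -1, 0, 0, -4, 0, -1, 0, 0, -4, 0, -1, 0, 0, -2, 0, -1, 0, 0, 0, 0, -1])

```text
time_s: 3.5
tool_pos: [0.4034, 0.2777, 0.1071]
eef_rot: [-0.002, -0.208, 0.978, -0.002]
ft_force: [-0.7, 0.1, 0.3]
width: 0.0
grip_force: 0.0
```

```bash
python3 - <<'E'
from bench import *
import cv2
ims=[snapshot("scene")[60:200,310:480],snapshot("top")[200:340,60:230]]
cv2.imwrite("pics/btn.png",cv2.cvtColor(cv2.resize(cv2.hconcat(ims),None,fx=2.3,fy=2.3),cv2.COLOR_RGB2BGR))
print(observe()["tool_pos"])
E
```

```text
[0.40504037 0.27976548 0.1103637 ]
```

View pics/btn.png

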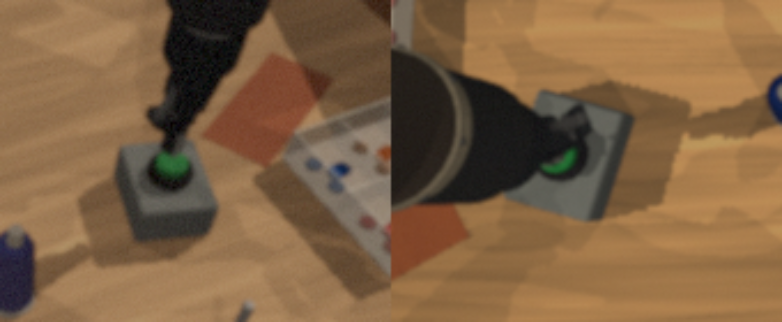

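The tip is centred above the green button. Next I press slowly while watching the force.

Emit:
play_rows(deltas=[0, 0.3, -1, 0, -1, 0, 0, -1, 0, -1, 0, 0, -0.3, 0, -1, 0, 0, -0.3, 0, -1, 0, 0, -0.2, 0, -1, 0, 0, 0, 0, -1, 0, 0, 0, 0, -1])

```text
time_s: 4.3
tool_pos: [0.4051, 0.2835, 0.0844]
eef_rot: [0.001, -0.209, 0.978, 0.001]
ft_force: [-7.8, -1.3, 27.2]
width: -0.001
grip_force: 13.3
```

```bash
python3 - <<'E'
from bench import *
import cv2
ims=[snapshot("scene")[90:170,340:430],snapshot("top")[227:307,90:180]]
cv2.imwrite("pics/btn2.png",cv2.cvtColor(cv2.resize(cv2.hconcat(ims),None,fx=4.4,fy=4.4),cv2.COLOR_RGB2BGR))
s=observe();print(s["time_s"],s["tool_pos"],s["ft_force"],s["moment"])
E
```

```text
4.4 [0.40510079 0.28353351 0.08440421] [-8.72095133 -2.62134871 26.08677318] [-0.90873211  3.25710744 -0.02078072]
```

View pics/btn2.png

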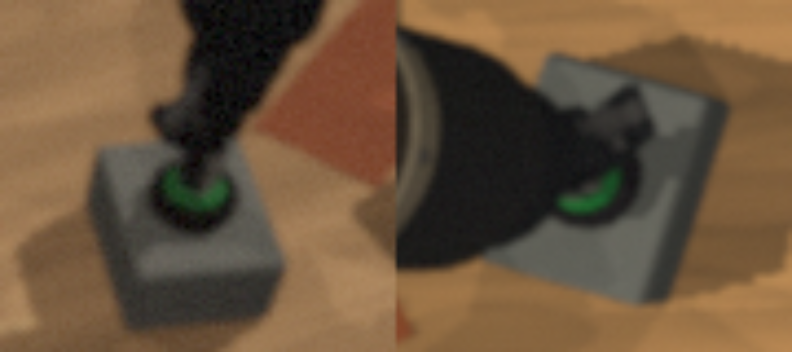

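The green top has sunk level with its black collar under the fingertip. With 26 N against a 5 N spring, the button is fully down. Next I lift and go to red_low.

Emit:
play_rows(deltas=[0, 0, 1, 0, -1, 0, 0, 3, 0, -1, 0, 0, 4, 0, -1, 0, 0, 4, 0, -1, 0, 0, 4, 0, -1, 0, 0, 4, 0, -1, 1.8, -2.8, 0, 0, -1, 1.8, -2.8, 0, 0, -1, 1.8, -2.8, 0, 0, -1, 1.8, -2.8, 0, 0, -1, 1.8, -2.8, 0, 0, -1, 1.8, -2.8, 0, 0, -1, 1.8, -2.8, 0, 0, -1, 1.7, -2.7, 0, 0, -1, 1.7, -2.7, 0, 0, -1, 1.6, -2.6, 0, 0, -1, 0, 0, 0, 0, -1, 0, 0, 0, 0, -1, 0, 0, 0, 0, -1])

```text
time_s: 6.3
tool_pos: [0.5802, 0.0072, 0.2819]
eef_rot: [-0.0, -0.209, 0.978, 0.0]
ft_force: [0.1, 0.7, 0.2]
width: -0.004
grip_force: 0.0
```

```bash
python3 - <<'E'
from bench import *
import cv2
ims=[snapshot("scene")[90:290,230:440],snapshot("top")[120:320,90:300]]
cv2.imwrite("pics/red.png",cv2.cvtColor(cv2.resize(cv2.hconcat(ims),None,fx=1.9,fy=1.9),cv2.COLOR_RGB2BGR))
s=observe();print(s["time_s"],s["tool_pos"],s["ft_force"])
E
```

```text
6.4 [0.5803138  0.00760726 0.28217934] [-0.35864225 -0.20249431  0.55046731]
```

View pics/red.png

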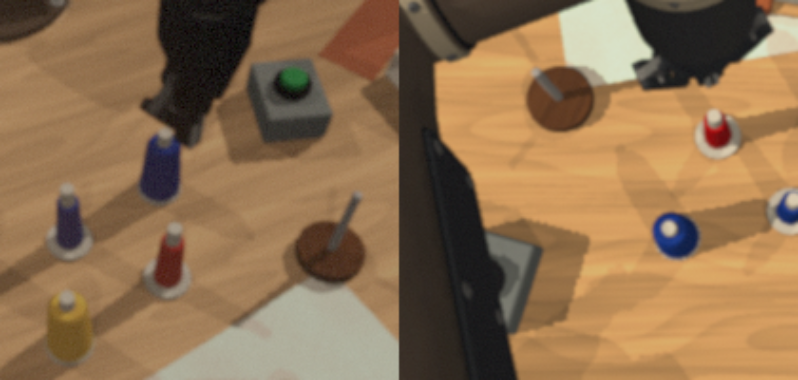

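The button (green, around (293,82) in the crop) is up again, and the gripper is above red_low, clear of everything. Next I descend to 48 mm above its top and dwell.

Emit:
play_rows(deltas=[0, 0, -2, 0, -1, 0, 0, -3, 0, -1, 0, 0, -3, 0, -1, 0, 0, -2.2, 0, -1, 0, 0, -1.5, 0, -1, 0, 0, -0.5, 0, -1, 0, 0, 0, 0, -1, 0, 0, 0, 0, -1, 0, 0, 0, 0, -1, 0, 0, 0, 0, -1])

```text
time_s: 7.4
tool_pos: [0.5811, 0.007, 0.1609]
eef_rot: [0.001, -0.209, 0.978, 0.0]
ft_force: [-0.0, -0.9, -0.2]
width: 0.002
grip_force: 0.0
```

```bash
python3 - <<'E'
from bench import *
import cv2
ims=[snapshot("scene")[150:270,260:390],snapshot("top")[130:250,190:320]]
cv2.imwrite("pics/red2.png",cv2.cvtColor(cv2.resize(cv2.hconcat(ims),None,fx=3,fy=3),cv2.COLOR_RGB2BGR))
s=observe();print(s["time_s"],s["tool_pos"],s["ft_force"])
E
```

```text
7.5 [0.58091358 0.0069394  0.16057082] [-0.15122941  0.5302111   0.26312007]
```

View pics/red2.png

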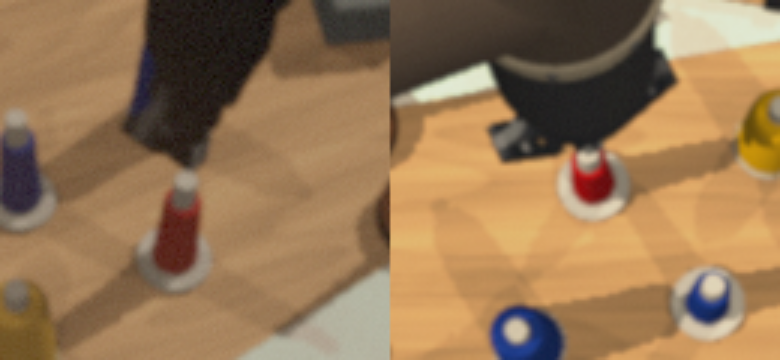

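The closed fingertips sit just above red_low's white tip (scene crop around (187,180)), centred and not touching. I'll dwell two seconds here.

Emit:
play_rows(deltas=[0, 0, 0, 0, -1, 0, 0, 0, 0, -1, 0, 0, 0, 0, -1, 0, 0, 0, 0, -1, 0, 0, 0, 0, -1, 0, 0, 0, 0, -1, 0, 0, 0, 0, -1, 0, 0, 0, 0, -1, 0, 0, 0, 0, -1, 0, 0, 0, 0, -1, 0, 0, 0, 0, -1, 0, 0, 0, 0, -1, 0, 0, 0, 0, -1, 0, 0, 0, 0, -1, 0, 0, 0, 0, -1, 0, 0, 0, 0, -1, 0, 0, 0, 0, -1, 0, 0, 0, 0, -1, 0, 0, 0, 0, -1, 0, 0, 0, 0, -1])

```text
time_s: 9.5
tool_pos: [0.5807, 0.0069, 0.16]
eef_rot: [-0.0, -0.209, 0.978, 0.0]
ft_force: [0.7, 0.4, -0.1]
width: 0.001
grip_force: 0.0
```

Emit:
play_rows(deltas=[0, 0, 1, 0, -1, 0, 0, 3, 0, -1, 0, 0, 4, 0, -1, 0, 0, 3, 0, -1, 0.7, 2.8, 0, 0, -1, 0.7, 2.8, 0, 0, -1, 0.7, 2.8, 0, 0, -1, 0.7, 2.8, 0, 0, -1, 0.7, 2.8, 0, 0, -1, 0.7, 2.8, 0, 0, -1, 0.7, 2.8, 0, 0, -1, 0, 0, 0, 0, -1, 0, 0, 0, 0, -1, 0, 0, 0, 0, -1])

```text
time_s: 10.9
tool_pos: [0.6296, 0.2024, 0.2704]
eef_rot: [0.0, -0.209, 0.978, -0.0]
ft_force: [0.5, -0.4, -0.2]
width: 0.001
grip_force: 0.0
```

Emit:
play_rows(deltas=[0.1, 0.2, -2, 0, -1, 0, 0, -3, 0, -1, 0, 0, -2.4, 0, -1, 0, 0, -1.3, 0, -1, 0, 0, -0.5, 0, -1, 0, 0, 0, 0, -1, 0, 0, 0, 0, -1, 0, 0, 0, 0, -1])

```text
time_s: 11.7
tool_pos: [0.6313, 0.2051, 0.1794]
eef_rot: [0.001, -0.209, 0.978, 0.0]
ft_force: [-0.1, 0.1, 0.5]
width: 0.0
grip_force: 0.0
```

Emit:
play_rows(deltas=[0, 0, 0, 0, -1, 0, 0, 0, 0, -1, 0, 0, 0, 0, -1, 0, 0, 0, 0, -1, 0, 0, 0, 0, -1, 0, 0, 0, 0, -1, 0, 0, 0, 0, -1, 0, 0, 0, 0, -1, 0, 0, 0, 0, -1, 0, 0, 0, 0, -1, 0, 0, 0, 0, -1, 0, 0, 0, 0, -1, 0, 0, 0, 0, -1, 0, 0, 0, 0, -1, 0, 0, 0, 0, -1, 0, 0, 0, 0, -1, 0, 0, 0, 0, -1, 0, 0, 0, 0, -1, 0, 0, 0, 0, -1, 0, 0, 0, 0, -1])

```text
time_s: 13.7
tool_pos: [0.6307, 0.2049, 0.178]
eef_rot: [0.0, -0.209, 0.978, 0.0]
ft_force: [0.1, -0.2, -0.1]
width: -0.001
grip_force: 0.0
```

```bash
python3 - <<'E'
from bench import *
import cv2
ims=[snapshot("scene")[100:270,260:480],snapshot("top")[90:260,100:320]]
cv2.imwrite("pics/sp.png",cv2.cvtColor(cv2.resize(cv2.hconcat(ims),None,fx=1.8,fy=1.8),cv2.COLOR_RGB2BGR))
s=observe();print(s["time_s"],s["tool_pos"],s["ft_force"])
E
```

```text
13.8 [0.63067218 0.20488986 0.17797043] [ 0.01977605 -0.39989686 -0.76433888]
```

View pics/sp.png

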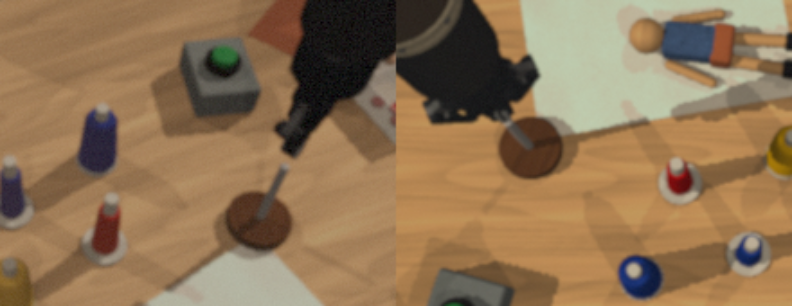

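The fingertips point at the spindle top (scene crop around (285,160)) with a small gap. The button is up and the cones are undisturbed, so I'm handing in.

```bash
python3 -c "
from bench import *
print(sign_off())"
```

```text
the job is handed in; nothing more can be done
None
```

I pressed and released the call button, pointed at the nearly used-up red cone for over two seconds, then at the bare spindle for over two seconds. The arm was still pointing at the spindle when I handed in at about 14 s; the hand-in gave no verdict.

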